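# Fit the sight window and its retaining ring to a computer cooling reservoir

### The arm

A 6-joint arm with a two-finger parallel gripper is mounted at the origin on the work surface. World frame = base frame: x ahead of the robot, y to its left, z up, the work surface at z = 0. Lengths are in mm, angles in rad, forces in N, time in s.
With the tool pointing down it reaches from about 275 to 825 mm from the base axis. Payload 4.9 kg.
Tool frame: the origin (TCP) lies between the finger pads; the fingertips stand 17 mm ahead of it and the grasp point (between the pads) lies 2 mm behind it; z points along the fingers, y is the direction in which the jaws open and shut (so a half turn about z gives the same grasp; the last joint's range is limited). The gripper opens to 85 mm and grips with 20 to 120 N. Pads are 22 mm wide; open, the fingers measure 114 mm over their backs; the gripper's body (76 mm by 85 mm) begins 54 mm behind the grasp point. The pads swing forward as they close: fully open they stand 13 mm farther back than shut.
Start: joints at [-1.461, 0.326, -0.193, 1.052, 0, 1.437], TCP at [132.777, -533.75, 248.281] pointing down, gripper open.
Joint ranges: [-2.65, 2.65], [-0.97, 1.79], [-1.3, 1.35], [-1.93, 2.1], [-1.47, 1.37], [-3.14, 3.14]. Speed limits (rad/s): [2.57, 2.57, 3.14, 3.14, 3.14, 3.14].

### API

Orientations are given as a rotation vector (axis times angle).
In Python, from workcell import manip gives the robot as it stands. The module is installed in compiled form; this text tells all that it offers.
- The arm moves only by the tool servo_tool, never from a script. Its argument "steps" is a list of rows, each a list of 6 numbers: the shift along the tool's x, y, z in m, then the turn, a rotation vector about the tool's x, y, z in degrees. A call has 1 to 8 rows; each row shifts and turns the pose as measured when the row begins, along the tool's axes as they then stand; what a row does not reach is not made up. A row lasts 1/8 s, in which the tool goes at most 62.5 mm and 10.7 degrees, less where a joint would pass 70% of its speed; a pose out of reach is approached as far as the arm can. A call is refused whole if a number of a shift passes 0.0625 or a number of a turn 10.7, either way. A call with a gripper value outside its range is refused whole. "grip" is the opening, from 0 (shut) to 1 (fully open), set as the call begins (left out, the last holds). The fingers move at their own pace and stop on an object; the grip force is fixed at half the most. Time passes only in rows, so rows that do not move let the fingers close. It gives the time, the measured TCP pose, the force and the opening at its end, in the units of the state.
- manip.state(): the state, without advancing time (a new reading comes with each control period).
- manip.capture(name): name is "scene" or "top" or "wrist"; returns the picture (400x640x3 uint8, blue, green, red); there is no depth.
- manip.camera_info(name): a dict with "mtx" (3x3 intrinsics, pixels), "extrinsics" (4x4, takes a point from camera to world coordinates); the wrist camera has in their place "hand_eye" (4x4, takes a point from camera to tool coordinates, whose origin is the TCP and whose axes are the flange's). Camera axes: x right, y up, looking along -z (the intrinsics and any distortion apply to the point x, -y, -z); pixel columns grow to the right and rows downward; lengths in mm; the calibration is good to about 2 mm. The wrist camera is an equidistant fisheye: a pixel r from the principal point sees the ray r / f radians off the axis. A picture is of the moment at which its call begins: read the wrist's pose just before it. camera_info takes no time and is no camera call.
- manip.job_done(): hands the job in, once; it reports no verdict.
The state is a dict: "time": time; "qpos": joint angles; "qd": joint speeds; "joint_efforts": joint torques, N m; "tool_pos": TCP position; "orientation": TCP orientation; "contact_force": force on the tool from outside, world axes, zero at the start; "ft_torque": the same for the moment, N m; "opening": opening from 0.0 (shut) to 1.0 (fully open).
Only numpy, scipy, OpenCV 4.12 (cv2) and the standard library are available. Lean on these libraries where they do the work, as an engineer would, in place of code of your own. Each camera call takes 0.05 s, during which the arm holds its last target.

### The job

Set the clear sight window gently into the round opening of the reservoir head, boss up, and let go of it. Then put the retaining ring over it, find the three entry gaps by feel, and screw the ring clockwise until it is snug and holds the window down firmly by itself. Leave the fan, the screwdriver and the mug where they are.

Things in the scene. Friction and masses are not known exactly. Their poses are not given: they have to be found in the camera images.
- head: Reservoir head, bolted down: black foot plate 150 x 150 x 10 mm with a round aluminium collar, 140 mm outer diameter, top 45 mm above the bench. Origin: centre of the plate's underside, z up along the collar's axis. Inside, low down, a locating bore of 84 mm diameter (rim 25 mm high) takes the window's flange; its yaw tells nothing of the collar's gaps.
- seat_top (a point): Centre of the top of the rubber seat disc (78 mm diameter) inside the head's bore, 20 mm above the bench: the window's underside rests here. The seat is sprung downward: it starts to give at about 5 N, then 1.5 N per mm, 5 mm of travel.
- collar_top (a point): Centre of the collar's mouth, 45 mm above the bench. Three inward lips (104 mm clear between them, tops at this height; wall behind them 126 mm inner diameter) leave three entry gaps, 36 degrees wide, 120 degrees apart. The gaps' angle differs each time and is NOT in any pose: see it or feel it. The point's axes follow the foot plate.
- thread (a point): Point on the head's axis 33 mm above the bench. Thread under each lip: clockwise (from above) from a gap, a 60 degree ramp (underside 39 mm high falling to 33) drives a lug down, then a level land, then a hard stop 76 degrees past the gap's edge. Instead of riding the ramp the ring may be pressed down against the spring (about 10 N) and turned under the lips.
- window: Clear plastic sight window with black rubber edges, about 0.12 kg: round flange 80 mm diameter, 6 mm thick, with a round boss of 36 mm diameter standing 24 mm on top (30 mm overall). Starts on the bench, boss up. Origin: centre of the flange's underside, z up. Seated: origin 20 mm above the bench on the head's axis; clamped: about 17 mm.
- ring: Aluminium retaining ring, about 0.22 kg, 46 mm high; starts on the bench the right way up. Origin: centre of its underside, z up. Pressing skirt 76 mm diameter, 0 to 4 mm; disc 96 mm diameter, 4 to 12 mm; hexagonal tube to grip, 52 mm across flats, 12 to 46 mm, flats facing 0, 60, 120 ... degrees from the x axis. Its hole (over 40 mm) passes over the boss.
- ring_lugs (a point): On the ring's axis, 7.5 mm above its underside, axes as the ring's. Three lugs at 0, 120, 240 degrees from x, 13 mm wide, 5 mm thick, out to 59 mm radius; one enters a gap within 8 degrees of its middle. Ring origin above the bench: 40 mm with lugs on the lips, 26 mm dropped through the gaps onto the window, 23 mm screwed home, where friction keeps it.
- fan: Bystander: black case fan, square frame 120 x 120 x 25 mm, lying flat. Origin: centre of its underside.
- driver: Bystander: screwdriver lying on the bench. Origin: under its middle.
- mug: Bystander: white mug, 80 mm diameter, 90 mm high. Origin: centre of its underside.
Mind the look-alikes: they are no part of the job. What is shaped like the ring but brown is not meant. There is more than one size of the window; the job needs the smaller.

How it is judged (in metres and radians):
On the way:
1. the window lies flat in its bore on the seat, boss up, and the fingers have let go of it (horizontal distance between window and head below 0.0035 m and angle between window's own z axis and vertical below 0.06 rad and z of window in the frame of head between 0.013 and 0.0215 m and contact force between the fingers and window below 0.1 N and linear speed of window below 0.02 m/s), for 0.2 s.
At the end, for the whole second after the job is handed in: Window in its bore (3.5 mm off axis, tilt 0.06 rad at most), origin below 18.5 mm over the head's underside; ring over it, origin below 24.7 mm, at most 4.5 mm off axis, tilt under 0.06 rad, pressing on the window with over 4 N by itself; window and ring at rest (horizontal distance between window and head below 0.0035 m and angle between each of window, ring's own z axis and vertical below 0.06 rad and z of window in the frame of head below 0.0185 m and z of ring in the frame of head below 0.0247 m and horizontal distance between ring and head below 0.0045 m and contact force between ring and window above 4 N and linear speed of each of ring, window below 0.01 m/s); the robot touches nothing.
It fails at once if the window is dropped or forced hard into the head (over 60 N) (contact force between window and head above 60 N).
It fails at once if the fan is moved by more than 30 mm (distance of fan from where it was at the start of the episode above 0.03 m).
It fails at once if the screwdriver is moved by more than 30 mm (distance of driver from where it was at the start of the episode above 0.03 m).
It fails at once if the mug is moved by more than 30 mm (distance of mug from where it was at the start of the episode above 0.03 m).
It also fails if it takes over 69 s, if anything falls off the work surface, if the arm or the gripper's body presses on something with over 40 N, if the wrist force passes 120 N, or if a joint passes its speed limit or range.

## Working session

There is one attempt and no reset: what is moved stays moved. The work goes in short steps, Python scripts to look and compute and a tool call to move; the robot and the scene stay as the last step left them, time stands still between calls to the robot, and variables do not carry over. Pictures are saved under pics/ and viewed, and the job is handed in when it is done.

Besides the shell and the picture viewer there is one more tool, called after "Emit:" as name([rows], argument=value, ...), one row to a line, values as JSON. servo_tool: Moves the arm, as the interface text tells. Its arguments: {"type":"object","properties":{"steps":{"type":"array"},"grip":{"type":"number"}},"required":["steps"]}

```bash
mkdir -p pics; cat > h.py <<'E'
import numpy as np,cv2
from workcell import manip
from scipy.spatial.transform import Rotation as R
def snap(c,n):
    s=manip.state(); im=np.array(manip.capture(c)); cv2.imwrite('pics/'+n+'.png',im); return s,im
def ray(c,u,v,s=None):
    i=manip.camera_info(c); K=np.array(i['mtx'])
    if c=='wrist':
        x=(u-K[0,2])/K[0,0]; y=(v-K[1,2])/K[1,1]; t=np.hypot(x,y); 
        k=np.sin(t)/t if t>1e-9 else 1
        d=np.array([x*k,-y*k,-np.cos(t)])
        T=np.eye(4);T[:3,:3]=R.from_rotvec(s['orientation']).as_matrix();T[:3,3]=s['tool_pos']
        E=T@np.array(i['hand_eye'])
    else:
        D=i.get('dist'); 
        p=np.linalg.inv(K)@[u,v,1]; d=np.array([p[0],-p[1],-1]); E=np.array(i['extrinsics'])
    return E[:3,3],E[:3,:3]@d
def onz(c,u,v,z,s=None):
    o,d=ray(c,u,v,s); return (o+d*(z-o[2])/d[2]).round(1)
def proj(c,P,s=None):
    i=manip.camera_info(c); K=np.array(i['mtx'])
    if c=='wrist':
        T=np.eye(4);T[:3,:3]=R.from_rotvec(s['orientation']).as_matrix();T[:3,3]=s['tool_pos']
        E=T@np.array(i['hand_eye'])
    else: E=np.array(i['extrinsics'])
    q=E[:3,:3].T@(np.array(P,float)-E[:3,3]); q=np.array([q[0],-q[1],-q[2]])
    if c=='wrist':
        r=np.hypot(q[0],q[1]); t=np.arctan2(r,q[2]); f=t/r if r>1e-9 else 0
        return np.array([K[0,0]*q[0]*f+K[0,2],K[1,1]*q[1]*f+K[1,2]]).round(1)
    q=K@q; return (q[:2]/q[2]).round(1)
E
python3 - <<'E'
from h import *
for c in ['scene','top','wrist']:
    print(manip.camera_info(c)); snap(c,c+'0')
s=manip.state();print(s)
print(R.from_rotvec(s['orientation']).as_matrix().round(3))
E
```

```text
{'mtx': array([[420.22081788,   0.        , 323.70116359],
       [  0.        , 420.22081788, 206.20675581],
       [  0.        ,   0.        ,   1.        ]]), 'extrinsics': array([[-2.45812777e-01, -6.94574668e-01,  6.76122851e-01,
         1.38601180e+03],
       [ 9.69316423e-01, -1.75187365e-01,  1.72438568e-01,
         1.97999973e+02],
       [-1.32328028e-03,  6.97764587e-01,  7.16325925e-01,
         9.63344573e+02],
       [ 0.00000000e+00,  0.00000000e+00,  0.00000000e+00,
         1.00000000e+00]])}
{'mtx': array([[363.54418924,   0.        , 319.21658795],
       [  0.        , 363.54418924, 204.85177263],
       [  0.        ,   0.        ,   1.        ]]), 'extrinsics': array([[ 6.82907197e-03,  9.97695609e-01, -6.75043414e-02,
         4.63077972e+02],
       [-9.99732578e-01,  5.32033339e-03, -2.25048112e-02,
        -3.74093582e+01],
       [-2.20938057e-02,  6.76399763e-02,  9.97465136e-01,
         1.12387722e+03],
       [ 0.00000000e+00,  0.00000000e+00,  0.00000000e+00,
         1.00000000e+00]])}
{'mtx': array([[309.70691629,   0.        , 312.74030606],
   
[... 525 characters left out ...]
48687e-01,  1.05198748e+00,
       -2.14825872e-06,  1.43663307e+00]), 'qd': array([ 2.81258910e-04, -1.24050523e-03,  4.05138405e-03,  8.89980304e-04,
        4.85863684e-05,  5.88589632e-05]), 'joint_efforts': array([ 1.28695425e-03, -4.43704498e+01,  2.62664849e+01,  1.04582866e-02,
       -8.89555122e-05,  1.16143511e-05]), 'tool_pos': array([ 132.72666779, -533.32134453,  247.69027154]), 'orientation': array([-3.11699677e+00, -3.81785003e-01, -2.17334240e-05]), 'contact_force': array([-0.08915278,  0.01892961,  0.34346724]), 'ft_torque': array([-0.01196023, -0.0657265 ,  0.08708238]), 'opening': 0.9964216989547979}
[[ 0.97   0.241 -0.   ]
 [ 0.241 -0.97   0.001]
 [ 0.    -0.001 -1.   ]]
```

View pics/top0.png

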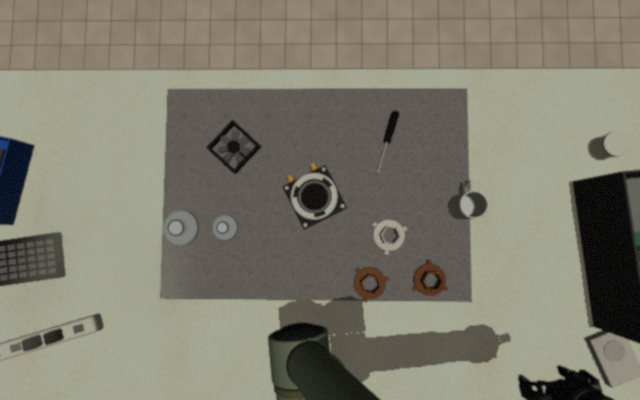

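View pics/scene0.png

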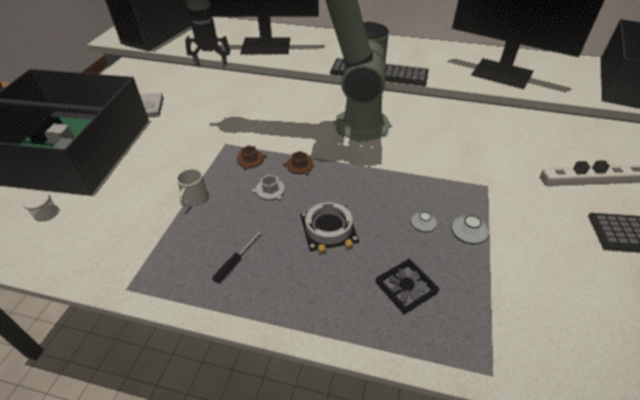

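View pics/wrist0.png

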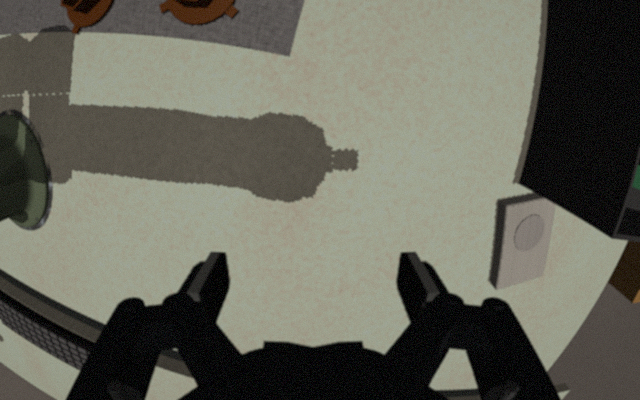

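```bash
python3 - <<'E'
import cv2,numpy as np
im=cv2.imread('pics/top0.png')
a=cv2.resize(im[160:240,275:355],None,fx=5,fy=5,interpolation=cv2.INTER_CUBIC)
b=cv2.resize(im[190:270,150:230+20],None,fx=4,fy=5,interpolation=cv2.INTER_CUBIC)
c=cv2.resize(im[200:280,350:430],None,fx=5,fy=5,interpolation=cv2.INTER_CUBIC)
b=cv2.resize(im[190:270,160:240],None,fx=5,fy=5,interpolation=cv2.INTER_CUBIC)
cv2.imwrite('pics/a.png',np.hstack([a,c])); cv2.imwrite('pics/b.png',b)
E
```

```text
(no output)
```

View pics/a.png

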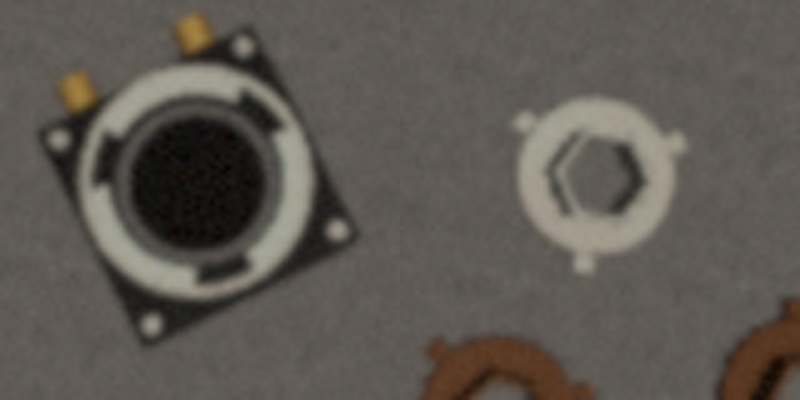

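View pics/b.png

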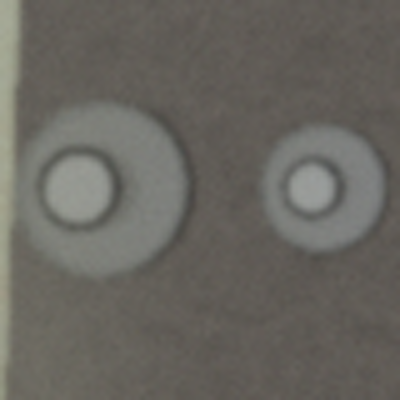

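```bash
python3 - <<'E'
from h import *
def A(x,y,z,ox=275,oy=160): return onz('top',ox+x/5-.4,oy+y/5-.4,z)
c=A(196,181,45); print('head',c, 'corners')
for p in [(240,35),(358,238),(145,348),(40,130)]: print(A(*p,10))
for p in [(262,110),(107,158),(222,270)]:
    d=A(*p,42)-c; print('gap',np.degrees(np.arctan2(d[1],d[0])),np.hypot(*d[:2]))
print('win',A(324,188,6,160,190),A(311,187,30,160,190))
r=A(197,175,12,350,200);print('ring',r)
for p in [(124,122),(277,142),(184,262)]:
    d=A(*p,10,350,200)-r; print('lug',np.degrees(np.arctan2(d[1],d[0])),np.hypot(*d[:2]))
E
```

```text
head [563.1   3.3  45. ] corners
[657.1 -21.9  10. ]
[531.7 -95.1  10. ]
[463.5  35.   10. ]
[597.5 101.3  10. ]
gap -42.21408181275397 58.19295490005643
gap 75.53618402524016 55.25115383410557
gap -163.3703376985912 55.20914779273453
win [468.  280.2   6. ] [468.5 281.3  30. ]
ring [ 448.9 -224.9   12. ]
lug 53.93375567139385 54.185330118031054
lug -67.3551804457356 52.984620410077504
lug 171.4745508769544 53.28883560371721
```

```bash
cat >> h.py <<'E'
def down(yaw):
    a=np.radians(yaw); x=np.array([np.cos(a),np.sin(a),0]); z=np.array([0,0,-1.]); return np.column_stack([x,np.cross(z,x),z])
def plan(pt,yaw,n):
    s=manip.state(); p=np.array(s['tool_pos']); R0=R.from_rotvec(s['orientation']); Rt=R.from_matrix(down(yaw))
    rv=(R0.inv()*Rt).as_rotvec(); rows=[]
    for k in range(n):
        Rk=R0*R.from_rotvec(rv*k/n); d=Rk.inv().apply((np.array(pt)-p)/n)/1000
        rows.append([round(float(v),4) for v in d]+[round(float(v),1) for v in np.degrees(rv/n)])
    x=R0.as_matrix()[:,0]
    print('yaw',round(np.degrees(np.arctan2(x[1],x[0])),2),'pos',p.round(1),'q6',round(np.degrees(s['qpos'][5]),1),'F',np.round(s['contact_force'],1),'t',s['time'],'op',round(s['opening'],3))
    print('rem',np.round(pt-p,1),np.degrees(rv).round(1))
    for i in range(0,n,8): print(rows[i:i+8])
E
python3 -c "
from h import *
plan([463,278,150],120,20)"
```

```text
yaw 13.97 pos [ 132.7 -533.3  247.7] q6 82.3 F [-0.1  0.   0.3] t 0.15 op 0.996
rem [330.3 811.3 -97.7] [-0.00e+00 -1.00e-01 -1.06e+02]
[[0.0258, -0.0354, 0.0049, -0.0, -0.0, -5.3], [0.029, -0.0328, 0.0049, -0.0, -0.0, -5.3], [0.0319, -0.03, 0.0049, -0.0, -0.0, -5.3], [0.0345, -0.0269, 0.0049, -0.0, -0.0, -5.3], [0.0369, -0.0236, 0.0049, -0.0, -0.0, -5.3], [0.0389, -0.0201, 0.0049, -0.0, -0.0, -5.3], [0.0406, -0.0165, 0.0049, -0.0, -0.0, -5.3], [0.0419, -0.0126, 0.0049, -0.0, -0.0, -5.3]]
[[0.0429, -0.0087, 0.0049, -0.0, -0.0, -5.3], [0.0435, -0.0047, 0.0049, -0.0, -0.0, -5.3], [0.0438, -0.0007, 0.0049, -0.0, -0.0, -5.3], [0.0437, 0.0034, 0.0049, -0.0, -0.0, -5.3], [0.0432, 0.0074, 0.0049, -0.0, -0.0, -5.3], [0.0423, 0.0114, 0.0049, -0.0, -0.0, -5.3], [0.0411, 0.0152, 0.0049, -0.0, -0.0, -5.3], [0.0395, 0.019, 0.0049, -0.0, -0.0, -5.3]]
[[0.0376, 0.0225, 0.0049, -0.0, -0.0, -5.3], [0.0353, 0.0259, 0.0049, -0.0, -0.0, -5.3], [0.0328, 0.029, 0.0049, -0.0, -0.0, -5.3], [0.03, 0.032, 0.0049, -0.0, -0.0, -5.3]]
```

Emit:
servo_tool([
  [0.026,-0.035,0,0,0,-5.3],
  [0.029,-0.033,0,0,0,-5.3],
  [0.032,-0.03,0,0,0,-5.3],
  [0.0345,-0.027,0,0,0,-5.3],
  [0.037,-0.0236,0,0,0,-5.3],
  [0.039,-0.02,0,0,0,-5.3],
  [0.0406,-0.0165,0,0,0,-5.3],
  [0.042,-0.0126,0,0,0,-5.3],
])

```text
time: 1.15
tool_pos: [264.5, -199.5, 246.2]
orientation: [-2.754, -1.507, -0.003]
contact_force: [0.3, 0.4, 0.3]
opening: 0.997
```

```bash
python3 -c "
from h import *
plan([463,278,150],120,16)"
```

```text
yaw 57.4 pos [ 264.5 -199.5  246.2] q6 72.6 F [0.3 0.4 0.3] t 1.15 op 0.997
rem [198.5 477.5 -96.2] [  0.   -0.2 -62.6]
[[0.0318, -0.0056, 0.0061, 0.0, -0.0, -3.9], [0.0321, -0.0034, 0.0061, 0.0, -0.0, -3.9], [0.0323, -0.0012, 0.0061, 0.0, -0.0, -3.9], [0.0323, 0.001, 0.0061, 0.0, -0.0, -3.9], [0.0322, 0.0032, 0.0061, 0.0, -0.0, -3.9], [0.0319, 0.0054, 0.0061, 0.0, -0.0, -3.9], [0.0314, 0.0075, 0.0061, 0.0, -0.0, -3.9], [0.0308, 0.0096, 0.0061, 0.0, -0.0, -3.9]]
[[0.0301, 0.0117, 0.0061, 0.0, -0.0, -3.9], [0.0292, 0.0138, 0.0061, 0.0, -0.0, -3.9], [0.0282, 0.0157, 0.006, 0.0, -0.0, -3.9], [0.0271, 0.0176, 0.006, 0.0, -0.0, -3.9], [0.0258, 0.0194, 0.006, 0.0, -0.0, -3.9], [0.0245, 0.0211, 0.006, 0.0, -0.0, -3.9], [0.023, 0.0228, 0.006, 0.0, -0.0, -3.9], [0.0213, 0.0243, 0.006, 0.0, -0.0, -3.9]]
```

Tracking is good.

Emit:
servo_tool([
  [0.032,-0.0056,0.006,0,0,-4],
  [0.032,-0.0034,0.006,0,0,-4],
  [0.0325,-0.0012,0.006,0,0,-4],
  [0.0325,0.001,0.006,0,0,-4],
  [0.032,0.0032,0.006,0,0,-4],
  [0.032,0.0054,0.006,0,0,-4],
  [0.0315,0.0075,0.006,0,0,-4],
  [0.031,0.0096,0.006,0,0,-4],
])

```text
time: 2.15
tool_pos: [362.5, 50.6, 197.9]
orientation: [2.21, 2.231, 0.006]
contact_force: [0.5, -1.1, -0.9]
opening: 0.998
```

Emit:
servo_tool([
  [0.03,0.012,0.006,0,0,-4],
  [0.029,0.014,0.006,0,0,-4],
  [0.028,0.016,0.006,0,0,-4],
  [0.027,0.0176,0.006,0,0,-4],
  [0.026,0.0194,0.006,0,0,-4],
  [0.0245,0.021,0.006,0,0,-4],
  [0.023,0.023,0.006,0,0,-4],
  [0.0213,0.024,0.006,0,0,-4],
])

```text
time: 3.15
tool_pos: [452.3, 301.9, 147.5]
orientation: [1.48, 2.769, 0.001]
contact_force: [1.3, -0.5, -0.2]
opening: 1.002
```

```bash
python3 -c "
from h import *
s,im=snap('wrist','w1')
plan([463,278,120],120,4)
print(proj('wrist',[468.5,281,30],s),proj('wrist',[468.2,280.6,6],s))"
```

```text
yaw 123.96 pos [453.6 305.2 147. ] q6 82.2 F [ 2.6  3.5 -0.1] t 3.2 op 0.999
rem [  9.4 -27.2 -27. ] [ 0.2 -0.1  4. ]
[[-0.007, -0.0019, 0.0067, 0.1, -0.0, 1.0], [-0.007, -0.0018, 0.0067, 0.1, -0.0, 1.0], [-0.007, -0.0016, 0.0067, 0.1, -0.0, 1.0], [-0.0071, -0.0015, 0.0067, 0.1, -0.0, 1.0]]
[314.4 223.9] [313.7 213.6]
```

View pics/w1.png

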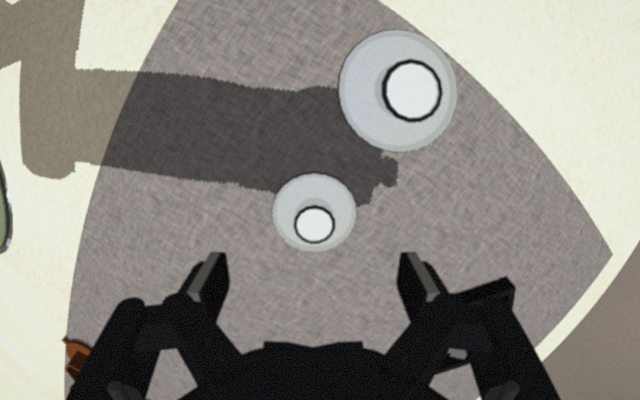

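```bash
python3 -c "
from h import *
plan([468.4,281,80],120,4)"
```

```text
yaw 123.96 pos [453.6 305.2 147. ] q6 82.2 F [ 2.6  3.5 -0.1] t 3.2 op 0.999
rem [ 14.8 -24.2 -67. ] [ 0.2 -0.1  4. ]
[[-0.0071, -0.0004, 0.0167, 0.1, -0.0, 1.0], [-0.0071, -0.0002, 0.0167, 0.1, -0.0, 1.0], [-0.0071, -0.0001, 0.0167, 0.1, -0.0, 1.0], [-0.0071, 0.0, 0.0167, 0.1, -0.0, 1.0]]
```

Emit:
servo_tool([
  [-0.007,0,0.017,0,0,1],
  [-0.007,0,0.017,0,0,1],
  [-0.007,0,0.017,0,0,1],
  [-0.007,0,0.017,0,0,1],
  [0,0,0,0,0,0],
], grip=0.75)

```text
time: 3.82
tool_pos: [468.2, 282.2, 75.6]
orientation: [-1.571, -2.72, -0.004]
contact_force: [0.1, -0.1, 0.2]
opening: 0.753
```

```bash
python3 -c "
from h import *
plan([468.4,281,22],120,4)"
```

```text
yaw 119.96 pos [468.2 282.2  75.6] q6 83.3 F [ 0.1 -0.1  0.2] t 3.825 op 0.753
rem [  0.2  -1.2 -53.6] [ 0.1 -0.1 -0. ]
[[-0.0003, -0.0001, 0.0134, 0.0, -0.0, -0.0], [-0.0003, -0.0001, 0.0134, 0.0, -0.0, -0.0], [-0.0003, -0.0001, 0.0134, 0.0, -0.0, -0.0], [-0.0003, -0.0001, 0.0134, 0.0, -0.0, -0.0]]
```

Emit:
servo_tool([
  [-0.0005,0,0.0135,0,0,0],
  [-0.0005,0,0.0135,0,0,0],
  [0,0,0.0135,0,0,0],
  [0,0,0.012,0,0,0],
  [0,0,0,0,0,0],
])

```text
time: 4.45
tool_pos: [468.8, 282.2, 20.4]
orientation: [-1.57, -2.721, -0.005]
contact_force: [0.0, -0.0, -0.5]
opening: 0.749
```

```bash
python3 -c "
from h import *
plan([468.4,281,22],120,1)
snap('wrist','w2')"
```

```text
yaw 120.02 pos [468.8 282.2  20.4] q6 83.2 F [ 0.  -0.  -0.5] t 4.45 op 0.749
rem [-0.4 -1.2  1.6] [ 0.2 -0.1  0. ]
[[-0.0008, -0.001, -0.0016, 0.2, -0.1, 0.0]]
```

View pics/w2.png

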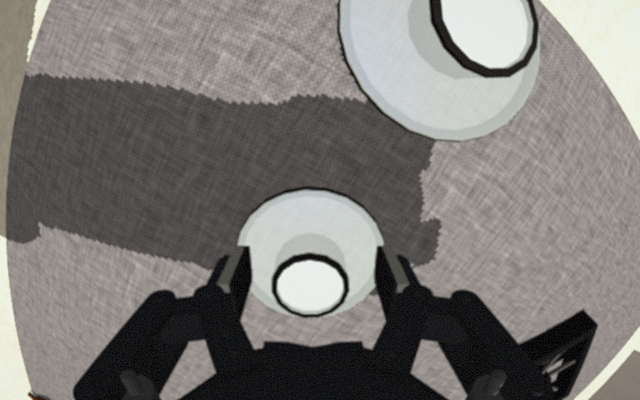

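Emit:
servo_tool([
  [-0.001,-0.001,-0.002,0,0,0],
  [0,0,0,0,0,0],
])

```text
time: 4.75
tool_pos: [469.4, 281.2, 23.7]
orientation: [1.57, 2.72, 0.008]
contact_force: [0.2, 0.0, -0.0]
opening: 0.749
```

Emit:
servo_tool([
  [0,0,0,0,0,0],
  [0,0,0,0,0,0],
  [0,0,0,0,0,0],
  [0,0,0,0,0,0],
], grip=0)

```text
time: 5.25
tool_pos: [469.9, 281.4, 24.8]
orientation: [1.569, 2.719, 0.01]
contact_force: [-0.1, -0.7, -0.7]
opening: 0.397
```

Emit:
servo_tool([
  [0,0,-0.02,0,0,0],
  [0,0,-0.03,0,0,0],
  [0,0,-0.03,0,0,0],
  [0,0,0,0,0,0],
])

```text
time: 5.75
tool_pos: [468.4, 280.6, 105.3]
orientation: [-1.57, -2.721, -0.006]
contact_force: [0.2, 0.4, -1.6]
opening: 0.4
```

```bash
python3 -c "
from h import *
s,im=snap('wrist','w3')
plan([563.1,3.3,100],120,8)"
```

```text
yaw 120.02 pos [467.4 280.1 104. ] q6 83.1 F [-0.3  0.1 -1.7] t 5.8 op 0.402
rem [  95.7 -276.8   -4. ] [ 0.  -0.1  0. ]
[[-0.0359, -0.0069, 0.0004, 0.0, -0.0, 0.0], [-0.0359, -0.0069, 0.0004, 0.0, -0.0, 0.0], [-0.0359, -0.0069, 0.0004, 0.0, -0.0, 0.0], [-0.0359, -0.0069, 0.0004, 0.0, -0.0, 0.0], [-0.0359, -0.0069, 0.0005, 0.0, -0.0, 0.0], [-0.0359, -0.0069, 0.0005, 0.0, -0.0, 0.0], [-0.0359, -0.0069, 0.0005, 0.0, -0.0, 0.0], [-0.0359, -0.0069, 0.0005, 0.0, -0.0, 0.0]]
```

View pics/w3.png

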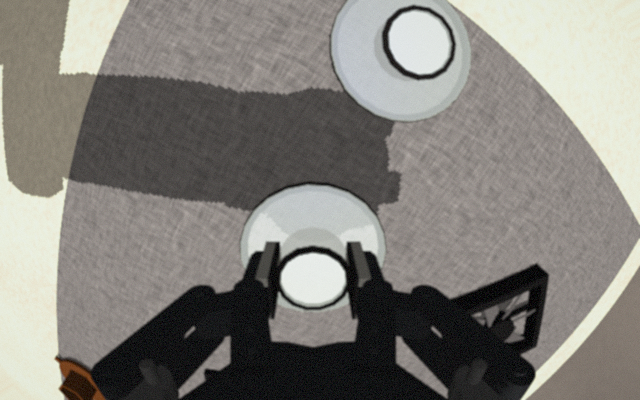

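```bash
python3 -c "
from h import *
s=manip.state()
# boss top in tool frame
T=R.from_rotvec(s['orientation']).as_matrix()
p=onz('wrist',313,277.5,s['tool_pos'][2]+6,s); print('boss in tool',T.T@(p-s['tool_pos']))
plan([618,-92,160],120,8)"
```

```text
boss in tool [ 1.42812697  0.39959983 -6.02420304]
yaw 120.02 pos [467.4 280.1 104. ] q6 83.1 F [-0.3  0.1 -1.7] t 5.8 op 0.402
rem [ 150.6 -372.1   56. ] [ 0.  -0.1  0. ]
[[-0.0497, -0.007, -0.0071, 0.0, -0.0, 0.0], [-0.0497, -0.007, -0.0071, 0.0, -0.0, 0.0], [-0.0497, -0.007, -0.0071, 0.0, -0.0, 0.0], [-0.0497, -0.007, -0.0071, 0.0, -0.0, 0.0], [-0.0497, -0.007, -0.0071, 0.0, -0.0, 0.0], [-0.0497, -0.007, -0.007, 0.0, -0.0, 0.0], [-0.0497, -0.007, -0.007, 0.0, -0.0, 0.0], [-0.0497, -0.0069, -0.007, 0.0, -0.0, 0.0]]
```

Emit:
servo_tool([
  [-0.025,-0.0035,-0.015,0,0,0],
  [-0.045,-0.006,-0.015,0,0,0],
  [-0.054,-0.008,-0.01,0,0,0],
  [-0.054,-0.008,-0.008,0,0,0],
  [-0.054,-0.008,-0.008,0,0,0],
  [-0.054,-0.008,0,0,0,0],
  [-0.054,-0.008,0,0,0,0],
  [-0.04,-0.005,0,0,0,0],
])

```text
time: 6.8
tool_pos: [608.2, -84.2, 146.7]
orientation: [-1.552, -2.712, 0.011]
contact_force: [-0.6, 0.0, -1.5]
opening: 0.396
```

Emit:
servo_tool([
  [-0.015,-0.002,0,0,0,0],
  [0,0,0,0,0,0],
  [0,0,0,0,0,0],
])

```text
time: 7.18
tool_pos: [612.2, -99.2, 142.2]
orientation: [-1.552, -2.704, 0.012]
contact_force: [0.7, -0.3, -1.0]
opening: 0.4
```

```bash
python3 -c "
from h import *
s,im=snap('wrist','w4')
s2=manip.state();print(s['tool_pos'],s2['tool_pos'])
import pickle;pickle.dump(s,open('w4.p','wb'))
print(proj('wrist',[563.1,3.3,45],s))
cv2.imwrite('pics/w4c.png',cv2.resize(im[0:200,210:450],None,fx=3,fy=3,interpolation=cv2.INTER_CUBIC))
"
```

```text
[612.23889173 -99.22032153 142.19089698] [612.22621386 -99.05290604 142.2836483 ]
[328.1  54. ]
```

View pics/w4.png

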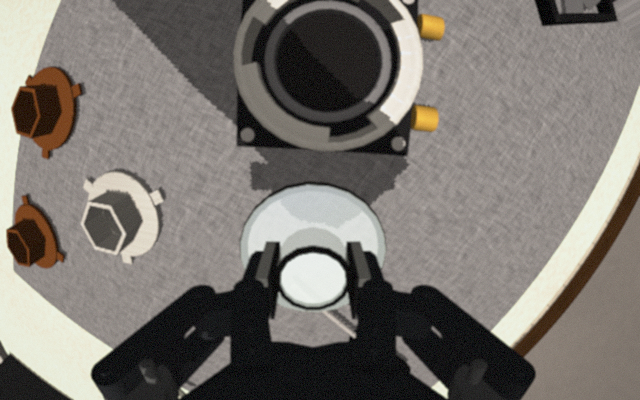

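View pics/w4c.png

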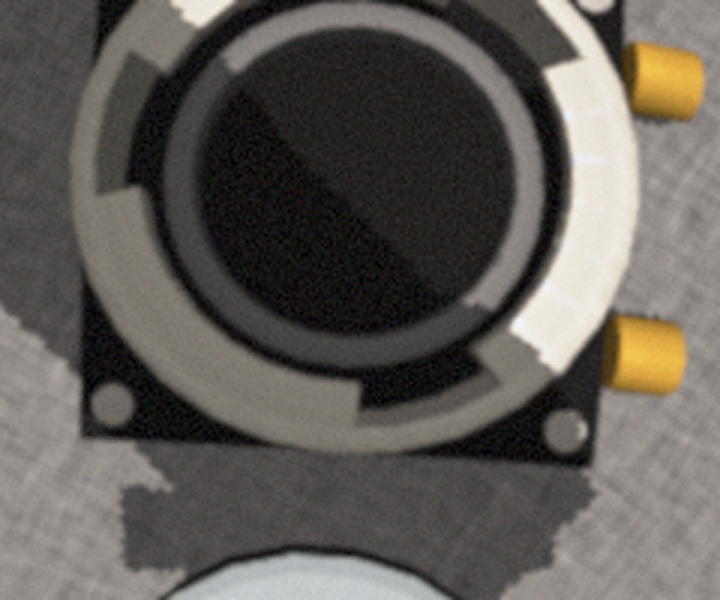

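```bash
python3 -c "
from h import *
import pickle;s=pickle.load(open('w4.p','rb'))
from scipy.optimize import least_squares
W=lambda x,y,z:onz('wrist',210+x/3-.33,y/3-.33,z,s)
P=np.array([W(x,y,45) for x,y in [(72,165),(637,165),(355,451),(150,365),(560,375),(90,100)]])
r=least_squares(lambda q:np.hypot(P[:,0]-q[0],P[:,1]-q[1])-q[2],[563,3,70]); print(r.x,r.fun.round(1))
r2=least_squares(lambda q:np.hypot(P[:,0]-q[0],P[:,1]-q[1])-70,[563,3]); print(r2.x)
c=r.x[:2]
for e in [(137,186),(168,73),(358,380),(473,350),(543,68)]:
    d=W(*e,45)[:2]-c; print(np.degrees(np.arctan2(d[1],d[0])),np.hypot(*d))
# bore rim z25 r 42 : gray outer ring inner edge? ; seat
B=np.array([W(x,y,25) for x,y in [(163,190),(545,185),(355,370),(220,320),(490,320)]])
b=least_squares(lambda q:np.hypot(B[:,0]-q[0],B[:,1]-q[1])-q[2],[563,3,40]); print('rim',b.x)
B=np.array([W(x,y,20) for x,y in [(197,180),(516,180),(355,335),(355,28),(240,290),(475,290)]])
b=least_squares(lambda q:np.hypot(B[:,0]-q[0],B[:,1]-q[1])-q[2],[563,3,40]); print('seat',b.x)
"
```

```text
[565.00343895   1.96607541  68.70295137] [ 0.8 -0.1 -0.6  0.1  0.5 -0.7]
[564.69104463   3.30642531]
-147.14870603838256 53.21322921488961
-179.1640590741122 52.50902753788005
-59.77644160085839 50.651199219077625
-26.78405354343526 50.9644747572543
62.96946765018724 52.80175190774223
rim [564.7264346    1.55107677  50.00911724]
seat [564.5817709    3.29225717  42.5403921 ]
```

```bash
python3 -c "
from h import *
plan([565.1,2,95],120,4)"
```

```text
yaw 120.3 pos [612.2 -99.1 142.3] q6 43.7 F [-0.6 -0.  -0.1] t 7.225 op 0.398
rem [-47.1 101.1 -47.3] [-1.1 -0.9  0.3]
[[0.0276, 0.0028, 0.0122, -0.3, -0.2, 0.1], [0.0276, 0.0027, 0.0121, -0.3, -0.2, 0.1], [0.0277, 0.0026, 0.012, -0.3, -0.2, 0.1], [0.0277, 0.0025, 0.0119, -0.3, -0.2, 0.1]]
```

Emit:
servo_tool([
  [0.0276,0.0026,0.009,-0.3,-0.2,0],
  [0.0276,0.0026,0.009,-0.3,-0.2,0],
  [0.0276,0.0026,0.009,-0.3,-0.2,0],
  [0.0276,0.0026,0.009,-0.2,-0.2,0],
  [0,0,0,0,0,0],
  [0,0,0,0,0,0],
])

```text
time: 7.98
tool_pos: [561.3, 11.9, 107.9]
orientation: [-1.549, -2.733, -0.006]
contact_force: [0.0, 0.0, -1.0]
opening: 0.397
```

```bash
python3 -c "
from h import *
plan([565.1,2,75],120,3)"
```

```text
yaw 120.91 pos [561.3  11.9 107.9] q6 52.7 F [ 0.  0. -1.] t 7.975 op 0.397
rem [  3.8  -9.9 -32.9] [ 0.2 -0.1  0.9]
[[-0.0035, -0.0006, 0.011, 0.1, -0.0, 0.3], [-0.0035, -0.0006, 0.011, 0.1, -0.0, 0.3], [-0.0035, -0.0006, 0.011, 0.1, -0.0, 0.3]]
```

Emit:
servo_tool([
  [-0.0035,-0.0006,0.011,0.1,0,0.3],
  [-0.0035,-0.0006,0.011,0,0,0.3],
  [-0.0035,-0.0006,0.011,0,0,0.3],
  [0,0,0,0,0,0],
  [0,0,0,0,0,0],
])

```text
time: 8.6
tool_pos: [566.5, -0.7, 72.3]
orientation: [-1.576, -2.717, -0.003]
contact_force: [0.1, 0.5, 0.1]
opening: 0.399
```

```bash
python3 -c "
from h import *
plan([565.1,2,62],120,2)
s,im=snap('wrist','w5')
print(proj('wrist',[564.6,2.8,45],s))"
```

```text
yaw 119.78 pos [566.5  -0.7  72.3] q6 52.6 F [0.1 0.5 0.1] t 8.6 op 0.399
rem [ -1.4   2.7 -10.3] [ 0.1 -0.1 -0.2]
[[0.0015, 0.0001, 0.0052, 0.0, -0.0, -0.1], [0.0015, 0.0001, 0.0052, 0.0, -0.0, -0.1]]
[312.4 240.1]
```

View pics/w5.png

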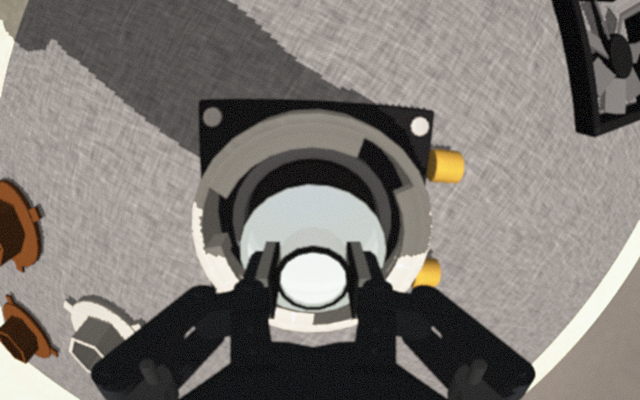

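Emit:
servo_tool([
  [0.0025,0,0.005,0,0,0],
  [0.001,0,0.005,0,0,0],
  [0,0,0,0,0,0],
  [0,0,0,0,0,0],
])

```text
time: 9.15
tool_pos: [564.8, 2.9, 62.2]
orientation: [1.575, 2.718, 0.003]
contact_force: [-0.3, 0.1, -1.5]
opening: 0.398
```

```bash
python3 -c "
from h import *
plan([565.1,2,50],120,3)"
```

```text
yaw 119.82 pos [564.8   2.9  62.2] q6 52.9 F [-0.3  0.1 -1.5] t 9.15 op 0.398
rem [  0.3  -0.9 -12.2] [ 0.1 -0.  -0.2]
[[-0.0003, -0.0001, 0.0041, 0.0, -0.0, -0.1], [-0.0003, -0.0001, 0.0041, 0.0, -0.0, -0.1], [-0.0003, -0.0001, 0.0041, 0.0, -0.0, -0.1]]
```

Emit:
servo_tool([
  [-0.0003,0,0.004,0,0,0],
  [-0.0003,0,0.004,0,0,0],
  [-0.0002,0,0.004,0,0,0],
  [0,0,0,0,0,0],
])

```text
time: 9.65
tool_pos: [565.4, 2.1, 49.5]
orientation: [1.575, 2.718, 0.003]
contact_force: [-1.0, 0.3, -0.7]
opening: 0.399
```

Emit:
servo_tool([
  [0,0,0.0025,0,0,0],
  [0,0,0.0015,0,0,0],
  [0,0,0,0,0,0],
])

```text
time: 10.02
tool_pos: [565.4, 2.1, 45.2]
orientation: [1.575, 2.718, 0.003]
contact_force: [-0.1, 0.8, -1.6]
opening: 0.402
```

```bash
python3 -c "
from h import *
plan([565.1,2,44],120,3)"
```

```text
yaw 119.82 pos [565.4   2.1  45.2] q6 52.9 F [-0.1  0.8 -1.6] t 10.025 op 0.402
rem [-0.3 -0.1 -1.2] [ 0.1 -0.  -0.2]
[[0.0, -0.0001, 0.0004, 0.0, -0.0, -0.1], [0.0, -0.0001, 0.0004, 0.0, -0.0, -0.1], [0.0, -0.0001, 0.0004, 0.0, -0.0, -0.1]]
```

Emit:
servo_tool([
  [0,0,0.0015,0,0,0],
  [0,0,0,0,0,0],
])

```text
time: 10.28
tool_pos: [565.5, 2.1, 44.5]
orientation: [1.575, 2.717, 0.004]
contact_force: [-2.0, 0.3, 3.2]
opening: 0.398
```

Emit:
servo_tool([
  [0,0,0.0015,0,0,0],
  [0,0,0,0,0,0],
])

```text
time: 10.52
tool_pos: [565.5, 2.1, 43.8]
orientation: [1.574, 2.717, 0.004]
contact_force: [-3.2, -1.3, 5.1]
opening: 0.398
```

Emit:
servo_tool([
  [0,0,0,0,0,0],
  [0,0,0,0,0,0],
  [0,0,0,0,0,0],
], grip=0.62)

```text
time: 10.9
tool_pos: [566.2, 2.0, 43.5]
orientation: [1.574, 2.716, 0.005]
contact_force: [0.3, -0.2, -1.1]
opening: 0.617
```

Emit:
servo_tool([
  [0,0,-0.01,0,0,0],
  [0,0,-0.03,0,0,0],
  [0,0,-0.03,0,0,0],
  [0,0,-0.03,0,0,0],
  [0,0,0,0,0,0],
])

```text
time: 11.52
tool_pos: [566.1, 1.8, 148.2]
orientation: [1.574, 2.716, 0.005]
contact_force: [0.8, 1.0, 0.9]
opening: 0.619
```

```bash
python3 -c "
from h import *
s,im=snap('wrist','w6')
print(proj('wrist',[564.6,2.8,45],s))
print(proj('wrist',[564.6,2.8,50],s), s['contact_force'])
s,im=snap('top','t6');cv2.imwrite('pics/t6c.png',cv2.resize(im[150:250,265:425],None,fx=5,fy=5,interpolation=cv2.INTER_CUBIC))
plan([448.9,-224.9,150],142.7,8)
"
```

```text
[310.8 198.7]
[310.8 200.9] [0.84170365 1.01669814 0.90653966]
yaw 119.82 pos [564.2   2.1 145.6] q6 52.8 F [-0.1  0.   0.6] t 11.625 op 0.616
rem [-115.3 -227.     4.4] [  0.1  -0.1 -22.9]
[[-0.0174, -0.0266, -0.0006, 0.0, -0.0, -2.9], [-0.0161, -0.0275, -0.0006, 0.0, -0.0, -2.9], [-0.0147, -0.0282, -0.0006, 0.0, -0.0, -2.9], [-0.0133, -0.0289, -0.0006, 0.0, -0.0, -2.9], [-0.0118, -0.0295, -0.0006, 0.0, -0.0, -2.9], [-0.0103, -0.0301, -0.0006, 0.0, -0.0, -2.9], [-0.0088, -0.0306, -0.0006, 0.0, -0.0, -2.9], [-0.0073, -0.031, -0.0006, 0.0, -0.0, -2.9]]
```

View pics/w6.png

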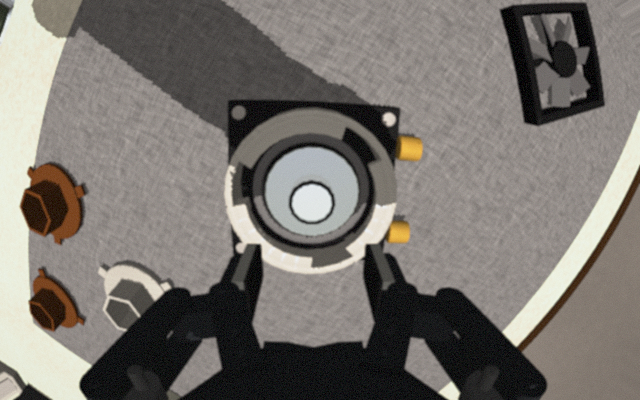

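Emit:
servo_tool([
  [-0.0174,-0.0266,0,0,0,-2.9],
  [-0.016,-0.0275,0,0,0,-2.9],
  [-0.0147,-0.028,0,0,0,-2.9],
  [-0.0133,-0.029,0,0,0,-2.9],
  [-0.012,-0.0295,0,0,0,-2.9],
  [-0.01,-0.03,0,0,0,-2.9],
  [-0.009,-0.03,0,0,0,-2.9],
  [-0.0073,-0.031,0,0,0,-2.9],
], grip=0.95)

```text
time: 12.62
tool_pos: [442.0, -227.1, 135.1]
orientation: [-0.963, -2.971, -0.006]
contact_force: [0.7, -0.5, -0.9]
opening: 0.956
```

```bash
python3 -c "
from h import *
plan([448.9,-224.9,150],142.7,2)
"
```

```text
yaw 144.08 pos [ 442.  -227.1  135.1] q6 0.3 F [ 0.7 -0.5 -0.9] t 12.625 op 0.956
rem [ 6.9  2.2 14.9] [-0.2 -1.1  1.4]
[[-0.002, 0.0029, -0.0075, -0.1, -0.5, 0.7], [-0.002, 0.0029, -0.0075, -0.1, -0.5, 0.7]]
```

Emit:
servo_tool([
  [-0.004,0.003,-0.005,-0.1,-0.6,0.7],
  [-0.001,0.002,-0.002,0,-0.4,0.7],
  [0,0,0,0,0,0],
  [0,0,0,0,0,0],
])

```text
time: 13.12
tool_pos: [447.6, -224.8, 139.6]
orientation: [-1.008, -2.969, -0.002]
contact_force: [-0.3, -0.2, 0.3]
opening: 0.951
```

```bash
python3 -c "
from h import *
s,im=snap('wrist','w7')
import pickle;pickle.dump(s,open('w7.p','wb'))
plan([448.9,-224.9,100],142.7,2)
for z in (12,46): print(proj('wrist',[448.9,-224.9,z],s))
cv2.imwrite('pics/w7c.png',cv2.resize(im[110:290,200:420],None,fx=3,fy=3,interpolation=cv2.INTER_CUBIC))
"
```

```text
yaw 142.49 pos [ 447.6 -224.8  139.7] q6 2.4 F [ 0.2  0.1 -0.3] t 13.175 op 0.949
rem [  1.3  -0.1 -39.7] [-0.  -0.4 -0.2]
[[-0.0007, 0.0004, 0.0198, -0.0, -0.2, -0.1], [-0.0006, 0.0004, 0.0198, -0.0, -0.2, -0.1]]
[313.2 193.1]
[313.3 206.9]
```

View pics/w7c.png

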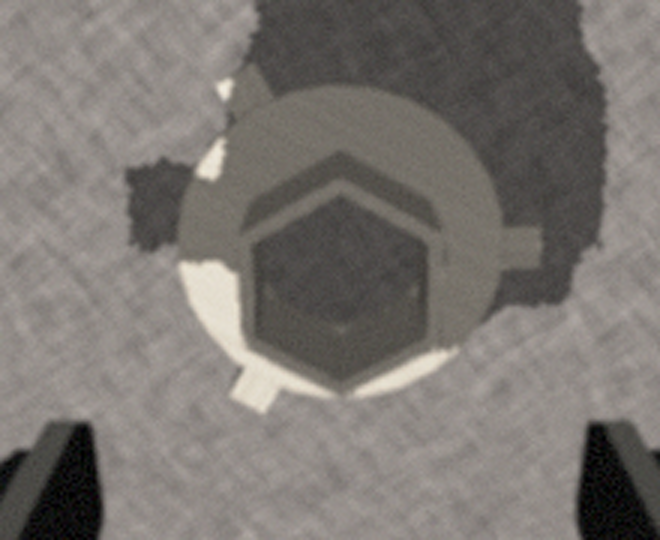

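```bash
python3 -c "
from h import *
import pickle;s=pickle.load(open('w7.p','rb'))
print(onz('wrist',313.7,204.8,46,s), onz('wrist',313.3,190,12,s))
plan([448.5,-225,32],142.5,5)
"
```

```text
[ 447.7 -223.6   46. ] [ 446.7 -223.1   12. ]
yaw 142.49 pos [ 447.6 -224.8  139.7] q6 2.4 F [ 0.2  0.1 -0.3] t 13.175 op 0.949
rem [   0.9   -0.2 -107.7] [-0.  -0.4 -0. ]
[[-0.0003, 0.0001, 0.0215, -0.0, -0.1, -0.0], [-0.0003, 0.0001, 0.0215, -0.0, -0.1, -0.0], [-0.0002, 0.0001, 0.0215, -0.0, -0.1, -0.0], [-0.0002, 0.0001, 0.0215, -0.0, -0.1, -0.0], [-0.0002, 0.0001, 0.0215, -0.0, -0.1, -0.0]]
```

Target (447.8, -224), essentially below.

Emit:
servo_tool([
  [0,0,0.021,0,-0.1,0],
  [0,0,0.021,0,-0.1,0],
  [0,0,0.021,0,-0.1,0],
  [0,0,0.021,0,-0.1,0],
  [0,0,0.012,0,0,0],
  [0,0,0,0,0,0],
])

```text
time: 13.92
tool_pos: [449.3, -223.1, 41.7]
orientation: [1.003, 2.974, -0.002]
contact_force: [0.3, -0.9, -0.4]
opening: 0.954
```

```bash
python3 -c "
from h import *
plan([447.9,-224.1,33],142.5,1)
"
```

```text
yaw 142.73 pos [ 449.3 -223.1   41.7] q6 2.4 F [ 0.3 -0.9 -0.4] t 13.925 op 0.954
rem [-1.4 -1.  -8.7] [-0.   0.2  0.2]
[[0.0006, -0.0017, 0.0087, -0.0, 0.2, 0.2]]
```

Emit:
servo_tool([
  [0.0006,-0.0017,0.0088,0,0.2,0],
  [0,0,0,0,0,0],
])

```text
time: 14.18
tool_pos: [448.6, -224.6, 33.4]
orientation: [1.003, 2.976, -0.001]
contact_force: [-0.2, 0.1, 0.2]
opening: 0.949
```

Emit:
servo_tool([
  [0,0,0,0,0,0],
  [0,0,0,0,0,0],
  [0,0,0,0,0,0],
  [0,0,0,0,0,0],
], grip=0)

```text
time: 14.68
tool_pos: [449.0, -225.1, 34.4]
orientation: [1.003, 2.975, -0.002]
contact_force: [-0.3, 0.4, -2.0]
opening: 0.597
```

```bash
python3 -c "
from h import *
plan([448,-223.8,150],142.5,1)
"
```

```text
yaw 142.74 pos [ 449.  -225.1   34.4] q6 2.2 F [-0.3  0.4 -2. ] t 14.675 op 0.597
rem [ -1.    1.3 115.6] [-0.   0.2  0.2]
[[0.0013, 0.0004, -0.1156, -0.0, 0.2, 0.2]]
```

Emit:
servo_tool([
  [0,0,-0.02,0,0,0],
  [0,0,-0.03,0,0,0],
  [0,0,-0.03,0,0,0],
  [0,0,-0.02,0,0,0],
  [0,0,0,0,0,0],
])

```text
time: 15.3
tool_pos: [447.3, -223.8, 135.5]
orientation: [-1.003, -2.975, -0.0]
contact_force: [0.3, -0.6, -2.3]
opening: 0.596
```

```bash
python3 -c "
from h import *
s,im=snap('wrist','w8')
plan([565,2.8,120],166.7,8)
T=R.from_rotvec(s['orientation']).as_matrix()
for z,n in ((11.5,'top'),(-22.4,'disc')): print(n,proj('wrist',np.array(s['tool_pos'])+[0,0,z],s))
cv2.imwrite('pics/w8c.png',cv2.resize(im[130:400,180:450],None,fx=2.2,fy=2.2,interpolation=cv2.INTER_CUBIC))
"
```

```text
yaw 142.74 pos [ 446.7 -223.4  134.6] q6 2.2 F [-0.1 -0.2 -2.7] t 15.35 op 0.596
rem [118.3 226.2 -14.6] [  0.   -0.2 -24. ]
[[0.0053, 0.0315, 0.0018, 0.0, -0.0, -3.0], [0.0037, 0.0317, 0.0018, 0.0, -0.0, -3.0], [0.002, 0.0318, 0.0018, 0.0, -0.0, -3.0], [0.0004, 0.0319, 0.0018, 0.0, -0.0, -3.0], [-0.0013, 0.0319, 0.0018, 0.0, -0.0, -3.0], [-0.003, 0.0318, 0.0018, 0.0, -0.0, -3.0], [-0.0046, 0.0316, 0.0018, 0.0, -0.0, -3.0], [-0.0063, 0.0313, 0.0018, 0.0, -0.0, -3.0]]
top [311.9 286.5]
disc [312.  250.5]
```

View pics/w8c.png

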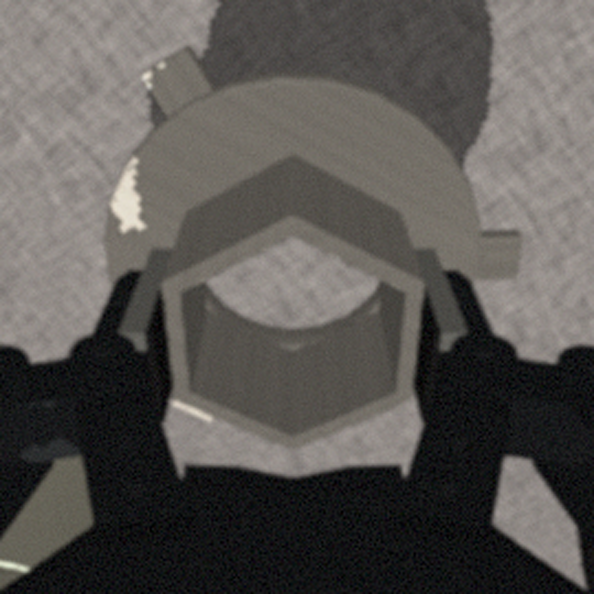

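Emit:
servo_tool([
  [0.0053,0.0315,0,0,0,-3],
  [0.0037,0.0317,0,0,0,-3],
  [0.002,0.032,0,0,0,-3],
  [0.0004,0.032,0,0,0,-3],
  [-0.0013,0.032,0,0,0,-3],
  [-0.003,0.032,0,0,0,-3],
  [-0.0046,0.0316,0,0,0,-3],
  [-0.0063,0.031,0,0,0,-3],
])

```text
time: 16.35
tool_pos: [560.2, 10.4, 121.6]
orientation: [-0.348, -3.101, -0.006]
contact_force: [1.2, 1.0, -2.2]
opening: 0.599
```

Emit:
servo_tool([
  [0,0,0,0,0,0],
  [0,0,0,0,0,0],
])

```text
time: 16.6
tool_pos: [558.8, 12.2, 118.5]
orientation: [-0.343, -3.097, -0.006]
contact_force: [0.1, 0.3, -1.7]
opening: 0.596
```

```bash
python3 -c "
from h import *
plan([565.4,2.6,95],166.7,3)
"
```

```text
yaw 167.37 pos [558.8  12.2 118.5] q6 6.2 F [ 0.1  0.3 -1.7] t 16.6 op 0.596
rem [  6.6  -9.6 -23.5] [ 0.1 -1.5  0.7]
[[-0.003, -0.0026, 0.0078, 0.0, -0.5, 0.2], [-0.003, -0.0026, 0.0078, 0.0, -0.5, 0.2], [-0.0029, -0.0026, 0.0078, 0.0, -0.5, 0.2]]
```

Emit:
servo_tool([
  [-0.003,-0.0026,0.0078,0,-0.5,0.2],
  [-0.003,-0.0026,0.0078,0,-0.5,0.2],
  [-0.003,-0.0026,0.0078,0,-0.5,0.2],
  [0,0,0,0,0,0],
  [0,0,0,0,0,0],
])

```text
time: 17.23
tool_pos: [564.1, -0.7, 92.0]
orientation: [-0.371, -3.119, -0.0]
contact_force: [0.1, -0.5, -2.7]
opening: 0.599
```

```bash
python3 -c "
from h import *
plan([565.4,2.6,88],166.7,2)
s,im=snap('wrist','w9')
cv2.imwrite('pics/w9c.png',cv2.resize(im[100:400,150:480],None,fx=2,fy=2,interpolation=cv2.INTER_CUBIC))
"
```

```text
yaw 166.45 pos [564.1  -0.7  92. ] q6 6.0 F [ 0.1 -0.5 -2.7] t 17.225 op 0.599
rem [ 1.3  3.3 -4. ] [ 0.  -0.  -0.3]
[[-0.0003, 0.0017, 0.002, 0.0, -0.0, -0.1], [-0.0003, 0.0017, 0.002, 0.0, -0.0, -0.1]]
```

View pics/w9c.png

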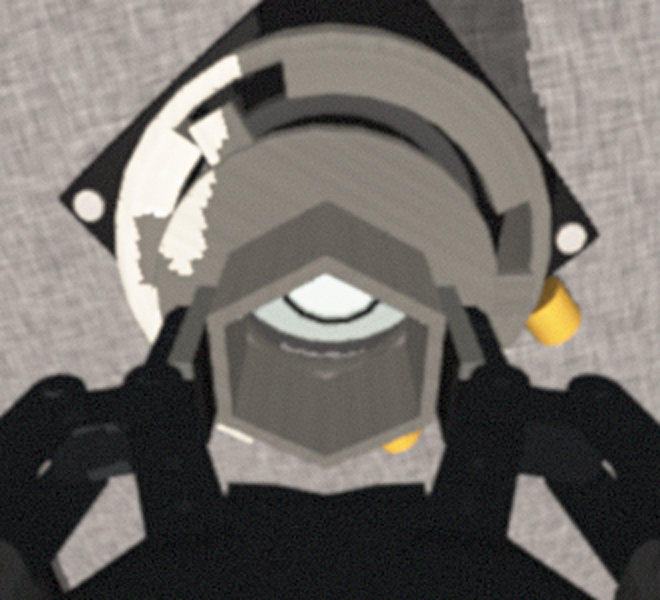

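Emit:
servo_tool([
  [-0.0005,0.0025,0.002,0,0,0],
  [0,0.001,0.001,0,0,0],
  [0,0,0,0,0,0],
  [0,0,0,0,0,0],
])

```text
time: 17.77
tool_pos: [566.0, 3.3, 89.5]
orientation: [0.369, 3.119, 0.0]
contact_force: [0.4, -0.2, -2.5]
opening: 0.596
```

```bash
python3 -c "
from h import *
plan([565.4,2.6,78],166.7,2)
"
```

```text
yaw 166.5 pos [566.    3.3  89.5] q6 6.4 F [ 0.4 -0.2 -2.5] t 17.775 op 0.596
rem [ -0.6  -0.7 -11.5] [ 0.   0.  -0.2]
[[0.0002, -0.0004, 0.0057, 0.0, 0.0, -0.1], [0.0002, -0.0004, 0.0057, 0.0, 0.0, -0.1]]
```

Emit:
servo_tool([
  [0.0002,-0.0004,0.004,0,0,0],
  [0.0002,-0.0004,0.004,0,0,0],
  [0,0,0.003,0,0,0],
  [0,0,0,0,0,0],
])

```text
time: 18.27
tool_pos: [565.2, 2.5, 77.5]
orientation: [0.369, 3.119, 0.0]
contact_force: [0.2, 0.1, -2.7]
opening: 0.602
```

Emit:
servo_tool([
  [0,0,0.002,0,0,0],
  [0,0,0.002,0,0,0],
  [0,0,0,0,0,0],
])

```text
time: 18.65
tool_pos: [565.3, 2.5, 73.3]
orientation: [0.369, 3.119, 0.0]
contact_force: [0.4, -0.1, -2.8]
opening: 0.597
```

Emit:
servo_tool([
  [0,0,0.003,0,0,0],
  [0,0,0.003,0,0,0],
  [0,0,0,0,0,0],
])

```text
time: 19.02
tool_pos: [565.3, 2.5, 66.9]
orientation: [0.369, 3.119, 0.0]
contact_force: [-0.1, -0.1, -2.8]
opening: 0.6
```

Emit:
servo_tool([
  [0,0,0.002,0,0,0],
  [0,0,0.002,0,0,0],
  [0,0,0,0,0,0],
])

```text
time: 19.4
tool_pos: [565.4, 2.5, 62.6]
orientation: [0.369, 3.119, 0.0]
contact_force: [-0.5, 0.5, -2.5]
opening: 0.601
```

Emit:
servo_tool([
  [0,0,0.0015,0,0,0],
  [0,0,0.0015,0,0,0],
  [0,0,0,0,0,0],
])

```text
time: 19.77
tool_pos: [565.5, 2.5, 60.0]
orientation: [0.369, 3.119, 0.0]
contact_force: [-1.3, 1.3, 1.2]
opening: 0.594
```

Emit:
servo_tool([
  [0,0,0,0,0,5],
  [0,0,0,0,0,5],
  [0,0,0,0,0,5],
  [0,0,0,0,0,5],
  [0,0,0,0,0,5],
  [0,0,0,0,0,5],
])

```text
time: 20.52
tool_pos: [566.8, 2.1, 60.4]
orientation: [1.188, 2.904, 0.001]
contact_force: [0.0, -0.2, -1.8]
opening: 0.598
```

```bash
python3 -c "
from h import *
plan([565.2,2.6,59],106.7,6)
print(manip.state()['ft_torque'])
"
```

```text
yaw 135.51 pos [566.8   2.1  60.4] q6 37.3 F [ 0.  -0.2 -1.8] t 20.525 op 0.598
rem [-1.6  0.5 -1.4] [ 0.2  0.2 28.8]
[[0.0003, -0.0001, 0.0002, 0.0, 0.0, 4.8], [0.0002, -0.0002, 0.0002, 0.0, 0.0, 4.8], [0.0002, -0.0002, 0.0002, 0.0, 0.0, 4.8], [0.0002, -0.0002, 0.0002, 0.0, 0.0, 4.8], [0.0002, -0.0002, 0.0002, 0.0, 0.0, 4.8], [0.0002, -0.0002, 0.0002, 0.0, 0.0, 4.8]]
[-0.05479534 -0.05358756 -0.02842743]
```

Emit:
servo_tool([
  [0.0005,-0.0002,0.0005,0,0,5],
  [0.0005,-0.0002,0.0005,0,0,5],
  [0.0003,-0.0002,0.0006,0,0,5],
  [0,0,0.0006,0,0,5],
])

```text
time: 21.02
tool_pos: [566.2, 1.4, 59.1]
orientation: [1.687, 2.642, -0.002]
contact_force: [-1.9, 0.8, 0.2]
opening: 0.593
```

Emit:
servo_tool([
  [0,0,0.0006,0,0,5],
  [0,0,0.0006,0,0,5],
  [0,0,0.0006,0,0,5],
  [0,0,0.0006,0,0,5],
])

```text
time: 21.52
tool_pos: [565.8, 2.5, 57.2]
orientation: [2.13, 2.302, 0.002]
contact_force: [-0.3, 1.3, 0.3]
opening: 0.593
```

```bash
python3 -c "
from h import *
plan([565.2,2.6,57],79.7,4)
print(manip.state()['ft_torque'])
"
```

```text
yaw 94.44 pos [565.8   2.5  57.2] q6 78.4 F [-0.3  1.3  0.3] t 21.525 op 0.593
rem [-0.6  0.1 -0.2] [ 0.3  0.1 14.7]
[[0.0, -0.0001, 0.0001, 0.1, 0.0, 3.7], [0.0, -0.0002, 0.0001, 0.1, 0.0, 3.7], [0.0, -0.0002, 0.0001, 0.1, 0.0, 3.7], [0.0, -0.0002, 0.0001, 0.1, 0.0, 3.7]]
[0.23026475 0.47261067 0.28645117]
```

Emit:
servo_tool([
  [0,0,0.0002,0,0,4],
  [0,0,0,0,0,4],
  [0,0,0,0,0,3],
])

```text
time: 21.9
tool_pos: [565.9, 3.9, 57.1]
orientation: [2.345, 2.086, 0.005]
contact_force: [-0.9, 0.2, 0.4]
opening: 0.595
```

```bash
python3 -c "
from h import *
plan([565.2,2.6,57],79.7,4)
print(manip.state()['ft_torque'])
"
```

```text
yaw 83.32 pos [565.9   3.9  57.1] q6 89.6 F [-0.9  0.2  0.4] t 21.9 op 0.595
rem [-0.7 -1.3 -0.1] [ 0.2 -0.   3.6]
[[-0.0003, -0.0001, 0.0, 0.1, -0.0, 0.9], [-0.0003, -0.0001, 0.0, 0.1, -0.0, 0.9], [-0.0003, -0.0001, 0.0, 0.1, -0.0, 0.9], [-0.0003, -0.0001, 0.0, 0.1, -0.0, 0.9]]
[-0.13756478  1.01819524  0.69493026]
```

Emit:
servo_tool([
  [-0.0008,0,0,0,0,3],
  [-0.0005,0,0,0,0,3],
  [0,0,0,0,0,0],
])

```text
time: 22.28
tool_pos: [564.4, 3.0, 57.3]
orientation: [2.436, 1.979, 0.0]
contact_force: [-0.5, -2.6, -1.9]
opening: 0.594
```

```bash
python3 -c "
from h import *
plan([565.2,2.6,57],79.7,4)
print(manip.state()['ft_torque'])
"
```

```text
yaw 78.19 pos [564.4   3.   57.3] q6 94.7 F [-0.5 -2.6 -1.9] t 22.275 op 0.594
rem [ 0.8 -0.4 -0.3] [ 0.1  0.1 -1.5]
[[-0.0001, 0.0002, 0.0001, 0.0, 0.0, -0.4], [-0.0001, 0.0002, 0.0001, 0.0, 0.0, -0.4], [-0.0001, 0.0002, 0.0001, 0.0, 0.0, -0.4], [-0.0001, 0.0002, 0.0001, 0.0, 0.0, -0.4]]
[-0.19576711  0.24513415  2.42461699]
```

Emit:
servo_tool([
  [0,0,0,0,0,0],
  [0,0,0,0,0,0],
  [0,0,0,0,0,0],
  [0,0,0,0,0,0],
], grip=0.9)

```text
time: 22.78
tool_pos: [565.5, 2.8, 57.9]
orientation: [2.442, 1.971, 0.004]
contact_force: [0.5, 0.0, 0.1]
opening: 0.901
```

Emit:
servo_tool([
  [0,0,-0.02,0,0,0],
  [0,0,-0.03,0,0,0],
  [0,0,-0.03,0,0,0],
  [0,0,-0.03,0,0,0],
  [0,0,0,0,0,0],
])

```text
time: 23.4
tool_pos: [564.7, 2.7, 170.8]
orientation: [2.446, 1.968, 0.003]
contact_force: [0.3, -0.5, -0.5]
opening: 0.897
```

```bash
python3 -c "
from h import *
s,im=snap('wrist','w10')
for z in (45,69): print(proj('wrist',[564.6,2.8,z],s))
cv2.imwrite('pics/w10c.png',cv2.resize(im[80:320,180:450],None,fx=2.4,fy=2.4,interpolation=cv2.INTER_CUBIC))
snap('top','t10'); print(s['contact_force'])
"
```

```text
[312.4 191.8]
[312.4 201.3]
[ 0.33363853 -0.49155295 -0.49552158]
```

View pics/w10c.png

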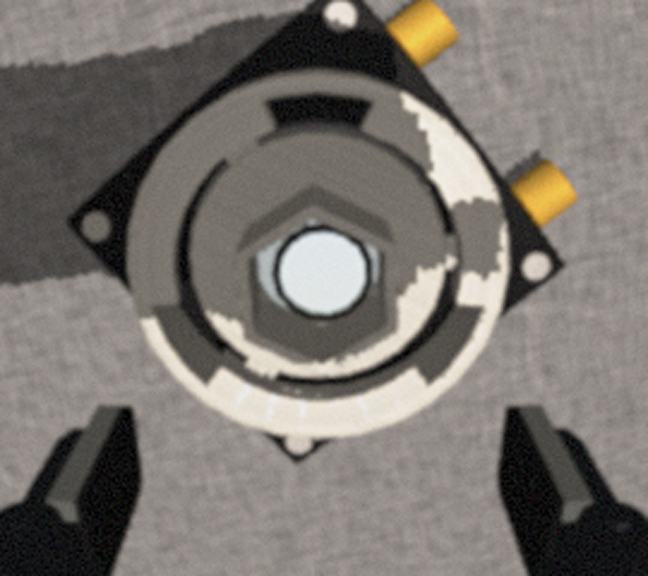

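View pics/t10.png

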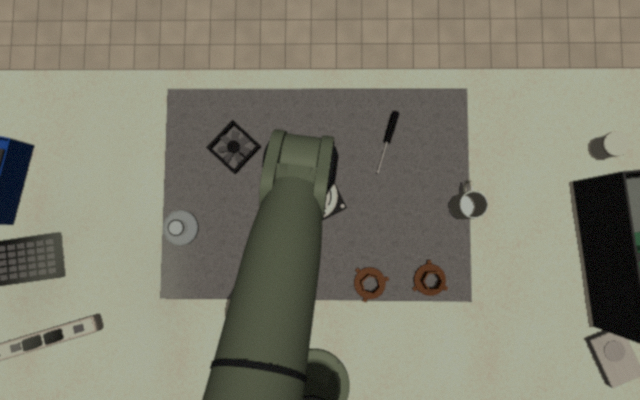

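```bash
python3 -c "
from h import *
print(manip.state()['qd'].round(3)); manip.job_done()"
```

```text
[ 0.001  0.019 -0.022 -0.004 -0.001 -0.001]
the job is handed in; nothing more can be done
```

The window is in the head under the screwed-down ring, and I handed the job in at about 23.5 s of the 69 s. No verdict came back, and I could not measure how hard the ring presses on the window by itself.

**Window:** I gripped the smaller window by its boss and lowered it onto the seat with about 5 N of contact force. After I let go, the wrist picture showed it seated and centred, with the boss within about a pixel of where I expected it.

**Ring:** I read the three entry gaps in the camera images, with the middles at about -43, 77 and -163 degrees. Lowered at that angle, the ring went through the gaps with no contact on the lips. It rested on the window at about 26 mm.

I then turned it about 88 degrees clockwise. It came down to about 23 mm, and the turning torque rose from about 0.7 to 2.4 N·m at the hard stop.

**Last checks, after letting go and backing off:**
- The lugs are hidden under the lips, the ring has not turned back, and it is centred in the collar.
- The boss looks about 1 to 2 mm off centre in the ring's hole, which fits the 2 mm of play in the bore.
- The fan, screwdriver and mug show no movement in the top view, and the gripper touches nothing.

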